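Reset a tripped breaker under a push-latch cover

ROBOT

A 7-joint arm with a two-finger parallel gripper is mounted at the origin on the work surface. World frame = base frame: x ahead of the robot, y to its left, z up, the work surface at z = 0. Lengths are in m, angles in rad, forces in N, time in s.
With the tool pointing down it reaches from about 0.425 to 0.95 m from the base axis. Payload 4.7 kg.
Tool frame: the origin (TCP) lies at the very end of the fingers, on their centre line; the grasp point (between the pads) lies 19 mm behind it; z points along the fingers, x is the direction in which the jaws open and shut, and the axes are right-handed (so a half turn about z gives the same grasp; the last joint's range is limited). The gripper opens to 87 mm and grips with 3 to 60 N. Pads are 19 mm wide; open, the fingers measure 117 mm over their backs; the gripper's body (75 mm by 190 mm) begins 51 mm behind the grasp point.
Start: joints at [1.225, 0.469, -0.049, 1.532, 0.024, 1.141, -0.082], TCP at [0.21, -0.641, 0.223] pointing down, gripper open.
Joint ranges: [-2.59, 2.59], [-0.33, 1.99], [-1.39, 1.29], [0.1, 2.45], [-1.04, 4.18], [0.21, 1.99], [-2.66, 2.66]. Speed limits (rad/s): [2.57, 2.57, 3.14, 3.14, 3.14, 3.14, 3.14].

INTERFACE

Orientations are given as a unit quaternion [x, y, z, w].
In Python, from station import telemetry, vision, job_done gives the robot as it stands.
- The arm moves only by the tool jog_arm, never from a script. Its argument "commands" is a list of rows, each a list of 7 numbers: the finger opening in mm, from 0 to 87, then the shift along the world's x, y, z in mm, then the turn, a rotation vector about the world's x, y, z in degrees. In form: [[gripper, dx, dy, dz, rx, ry, rz], ...]. A call has 1 to 8 rows; each row shifts and turns the commanded pose from where the row before left it; what a row does not reach is not made up. A row lasts 1/8 s, in which the tool goes at most 62.5 mm and 10.7 degrees, less where a joint would pass 70% of its speed; a pose out of reach is approached as far as the arm can. A call is refused whole if a number of a shift passes 62.5 or a number of a turn 10.7, either way. A call with a gripper value outside its range is refused whole. The fingers move at their own pace and stop on an object; the grip force is fixed at half the most. Time passes only in rows, so rows that do not move let the fingers close. It gives the time, the measured TCP pose, the force and the opening at its end, in the units of the state.
- telemetry.observe(): the state, without advancing time (a new reading comes with each control period).
- vision.capture(name): name is "side" or "top"; returns a dict with "frame" (400x640x3 uint8, red, green, blue), "fx", "fy", "cx", "cy" (pixels), "k1" (the pictures are not rectified: a ray, as slopes to the right and down, at radius r is drawn at 1 + k1 r^2 times it, then the intrinsics apply), "R" (3x3) and "t" (3): a world point X has camera coordinates R X + t. Camera axes: x right, y down, z forward; pixel columns grow to the right and rows downward; lengths in m; the calibration is good to about 2 mm. A picture is of the moment at which its call begins. There is no depth.
- job_done(): hands the job in, once; it reports no verdict.
The state is a dict: "time_s": time; "joints": joint angles; "joint_velocities": joint speeds; "joint_torque": joint torques, N m; "tool_pos": TCP position; "tool_rot": TCP orientation; "contact_force": force on the tool from outside, world axes, zero at the start; "torque": the same for the moment, N m; "opening": finger opening in m.
Only numpy, scipy, OpenCV 4.12 (cv2) and the standard library are available. Lean on these libraries where they do the work, as an engineer would, in place of code of your own. Each camera call takes 0.05 s, during which the arm holds its last target. There are 200 camera calls.

TASK

A breaker in the power box on the bench has tripped. Press the push-latch cover down once near its free edge so that it pops open by itself, push the tripped breaker's toggle all the way over so that it leans to the hinge side like the other two, then swing the cover down and press it until it latches shut again. Work with the fingertips only: pick nothing up, leave the other two toggles on and do not disturb the things lying about.

Things in the scene. Friction and masses are not known exactly. Their poses are not given: they have to be found in the camera images.
- power_box: grey box fixed to the table, 180 mm (x) by 130 mm (y), walls 66 mm high (77 at the hinge), 5 mm thick; round sockets on its x ends. Origin: centre of underside, z up. Cover hinge along the +y side, free edge at -y. Inside, three white breakers, each 45 mm (x) by 80 mm (y), in a row at x = -50, 0, +50 mm, y = -15 mm; which slot holds which varies.
- cover (a joint): push-latch cover on the box: grey plate 190 mm (box x) by 135 mm (hinge to free edge), 6 mm thick, skirt hanging 16 mm below its underside at the free edge and ends. Angle in rad: 0 = shut, level, latched; positive = opening upwards; -0.075 = lower stop; 1.75 = fully open, 10 degrees beyond upright.
- hinge (a point): fixed point on the cover's hinge axis, mid-length, box frame (0, 65, 80) mm. The latch: press the shut cover to its lower stop (9 mm down at the free edge), let go, and a spring swings it fully open in about 2 s and keeps it there. Swung down again, pressed to the same stop and let go, it rises to level and stays latched; one more such press would open it.
- cover_pad (a point): centre of the thin black press pad on the cover's outer face, 119 mm from the hinge axis, 16 mm inside the free edge; moves with the cover. Shut: box frame (0, -54, 86) mm, axes as the box's (z out of the outer face). Pushing here, 1 to 2 N swings the open cover down or presses the shut one; the lower stop is firm.
- toggle_tripped_tip (a point): middle of the top end of the black toggle of the breaker that has tripped. The toggle is 16 mm wide along the box's x, 7 mm thick, hinged about the box's x 44 mm above the table, 26 mm below this point. The breaker's top face is 48 mm above the table.
- toggle_tripped (a joint): toggle of the tripped breaker: 0 rad = upright, positive = leaning to the box's +y (hinge side, ON), negative = to -y; limits -0.45 and +0.45. No spring: it stays where it is left; about 1.5 N at its tip moves it. It starts leaning to the -y (free-edge) side.
- toggle_other1_tip (a point): middle of the top end of the toggle of a breaker that is on. The toggle is 16 mm wide along the box's x, 7 mm thick, hinged about the box's x 44 mm above the table, 26 mm below this point. The breaker's top face is 48 mm above the table.
- toggle_other1 (a joint): toggle of a breaker that is on: 0 rad = upright, positive = leaning to the box's +y (hinge side, ON), negative = to -y; limits -0.45 and +0.45. No spring: it stays where it is left; about 1.5 N at its tip moves it. It starts leaning to +y.
- toggle_other2_tip (a point): middle of the top end of the toggle of the other breaker that is on. The toggle is 16 mm wide along the box's x, 7 mm thick, hinged about the box's x 44 mm above the table, 26 mm below this point. The breaker's top face is 48 mm above the table.
- toggle_other2 (a joint): toggle of the other breaker that is on: 0 rad = upright, positive = leaning to the box's +y (hinge side, ON), negative = to -y; limits -0.45 and +0.45. No spring: it stays where it is left; about 1.5 N at its tip moves it. It starts leaning to +y.
- wood_block: loose offcut of light wood lying flat, 120 x 45 x 30 mm; origin: centre of underside, x along its length
- screwdriver: loose screwdriver lying flat, 200 mm long, handle to its -x; origin at its underside
- glue_bottle: loose white bottle standing upright, 56 mm diameter, 150 mm tall, origin: centre of underside
- screw_jar: loose glass jar with steel cap standing upright, 60 mm diameter, 70 mm tall, origin: centre of underside
- tape_measure: loose black tape measure, 65 x 38 x 60 mm, origin: centre of underside
- hammer: loose hammer lying flat, 280 mm long, handle to its -x; origin at its underside
- mug: loose blue mug standing upright, 80 mm diameter, 90 mm tall, origin: centre of underside

How it is judged:
On the way, in this order (a step that is already met when the one before it is completed fails the run):
1. the cover has popped fully open (value of joint cover above 1.5 rad), for 0.2 s.
2. the tripped breaker's toggle is over to the hinge side, the cover still open (value of joint toggle_tripped above 0.33 rad and value of joint cover above 0.5 rad), for 0.2 s.
3. the cover has been pressed down below level (value of joint cover below -0.04 rad).
4. the cover is latched shut, with nothing of the robot on it (value of joint cover between -0.03 and 0.03 rad and contact force between each of the arm, the fingers and power_box below 0.2 N), for 0.3 s.
At the end, for the whole second after the job is handed in: The cover is latched shut (within 0.03 rad of level) and at rest, the tripped breaker's toggle leans to the hinge side by more than 0.33 rad, and the other two toggles still lean there by more than 0.3 rad (value of joint cover between -0.03 and 0.03 rad and value of joint toggle_tripped above 0.33 rad and value of joint each of toggle_other1, toggle_other2 above 0.3 rad and velocity of joint cover between -0.05 and 0.05 rad/s); the robot touches nothing.
It fails at once if one of the other two breakers is switched off (its toggle below 0.2 rad) (value of joint any of toggle_other1, toggle_other2 below 0.2 rad).
It fails at once if a loose thing on the bench is lifted, carried or knocked more than 20 mm from its place (distance of any of wood_block, screwdriver, glue_bottle, screw_jar, tape_measure, hammer, mug from where it was at the start of the episode above 0.02 m).
It also fails if it takes over 56 s, if anything falls off the work surface, if the arm or the gripper's body presses on something with over 40 N, if the wrist force passes 120 N, or if a joint passes its speed limit or range.

## Working session

There is one attempt and no reset: what is moved stays moved. The work goes in short steps, Python scripts to look and compute and a tool call to move; the robot and the scene stay as the last step left them, time stands still between calls to the robot, and variables do not carry over. Pictures are saved under pics/ and viewed, about 8 in all and at most 12, crops included, and the job is handed in when it is done.

Besides the shell and the picture viewer there is one more tool, called after "Request:" as name([rows], argument=value, ...), one row to a line, values as JSON. jog_arm: Moves the arm, as the interface text tells. Its arguments: {"type":"object","properties":{"commands":{"type":"array","items":{"type":"array","items":{"type":"number"}}}},"required":["commands"]}

```bash
mkdir -p pics; ls; python3 - <<'E'
from station import telemetry, vision
import cv2
for n in("side","top"):
    c=vision.capture(n); cv2.imwrite(f"pics/{n}0.png",c["frame"][:,:,::-1])
    print(n,c["fx"],c["fy"],c["cx"],c["cy"],c["k1"],c["R"],c["t"])
o=telemetry.observe();print(o)
E
```

```text
pics
side 513.310039552098 513.310039552098 319.86113527035315 195.87895961222958 -0.15930104821203256 [[-0.77931781 -0.62660831  0.00507677]
 [-0.46367315  0.57118646 -0.67731325]
 [ 0.42151033 -0.53019624 -0.73567723]] [0.42960175 0.28656828 1.54441407]
top 435.9825572633002 435.9825572633002 328.1909603323451 199.56639589202075 -0.06580290165622452 [[-0.0242067  -0.99970489  0.00204359]
 [-0.98663685  0.0235607  -0.16122224]
 [ 0.16112651 -0.00591894 -0.98691601]] [-0.00636544  0.55197188  1.24871676]
{'time_s': 0.1, 'joints': array([ 1.22511179,  0.46938573, -0.04862951,  1.53355999,  0.02412793,
        1.14101677, -0.08225665]), 'joint_velocities': array([-0.00128293, -0.00127711,  0.00186344, -0.00391113, -0.00102262,
       -0.00081532, -0.00048294]), 'joint_torque': array([ 1.34691214e-03, -5.09166348e+01, -8.06807284e-02, -2.36828846e+01,
       -6.14482141e-02,  3.44205752e-02,  9.17505645e-05]), 'tool_pos': array([ 0.21012812, -0.64089295,  0.22159381]), 'tool_rot': array([ 8.09821124e-01, -5.86676190e-01, -7.42455203e-04, -4.93495849e-04]), 'contact_force': array([-0.72693917, -0.5284708 , -0.53400061]), 'torque': array([-0.02326468,  0.01870536,  0.01188232]), 'opening': 0.08681722504278697}
```

View pics/top0.png

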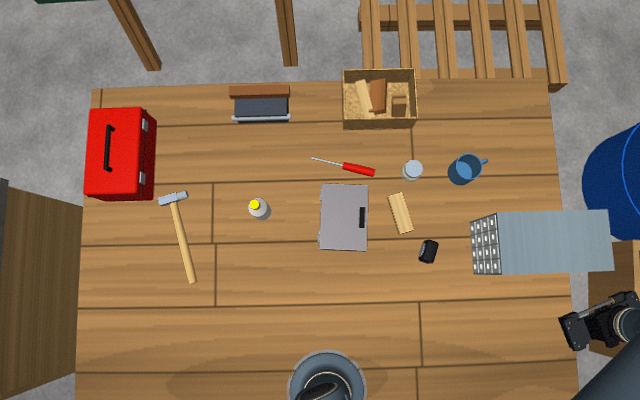

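View pics/side0.png

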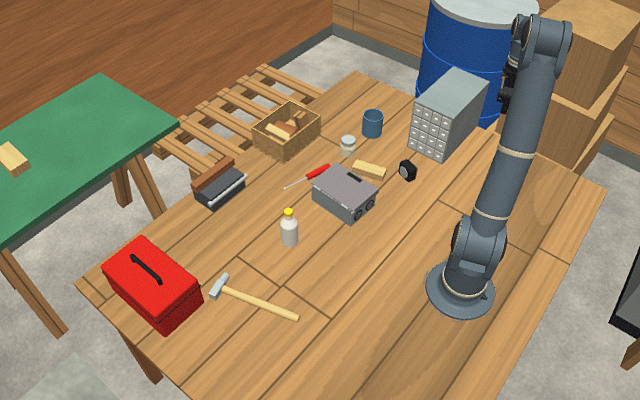

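The top view shows the box at about (344,217). The dark pad is at (362,217), so the free edge faces world -y and the box axes nearly match the world's. I'll measure these next.

```bash
cat > h.py <<'E'
import numpy as np, cv2
from station import telemetry, vision
def mats(c):
    return np.array([[c["fx"],0,c["cx"]],[0,c["fy"],c["cy"]],[0,0,1]]),np.array([c["k1"],0,0,0,0.]),np.array(c["R"]),np.array(c["t"])
def ray(c,px):
    K,d,R,t=mats(c); u=cv2.undistortPoints(np.array(px,float).reshape(-1,1,2),K,d)[:,0]
    return -R.T@t, np.c_[u,np.ones(len(u))]@R
def plane(c,px,z):
    o,d=ray(c,px); return o+d*((z-o[2])/d[:,2])[:,None]
def proj(c,X):
    K,d,R,t=mats(c); return cv2.projectPoints(np.array(X,float).reshape(-1,3),cv2.Rodrigues(R)[0],t,K,d)[0][:,0]
def tri(c1,p1,c2,p2):
    (a,u),(b,v)=ray(c1,[p1]),ray(c2,[p2]); u=u[0];v=v[0]
    s=np.linalg.lstsq(np.c_[u,-v],b-a,rcond=None)[0]; P,Q=a+s[0]*u,b+s[1]*v
    return (P+Q)/2,np.linalg.norm(P-Q)
def snap(n,name,box=None,k=1):
    c=vision.capture(n); f=c["frame"][:,:,::-1]
    if box: x0,y0,x1,y1=box; f=cv2.resize(f[y0:y1,x0:x1],None,fx=k,fy=k,interpolation=cv2.INTER_CUBIC)
    cv2.imwrite(f"pics/{name}.png",f); return c
E
python3 - <<'E'
from h import *
t=snap("top","t1",(280,140,480,290),4); s=vision.capture("side")
hsv=cv2.cvtColor(t["frame"],cv2.COLOR_RGB2HSV)
m=((hsv[...,1]<50)&(hsv[...,2]>90)).astype(np.uint8); w=np.zeros_like(m); w[175:262,310:375]=1
cs=max(cv2.findContours(m*w,cv2.RETR_EXTERNAL,cv2.CHAIN_APPROX_NONE)[0],key=cv2.contourArea)
r=cv2.minAreaRect(cs); b=cv2.boxPoints(r); print("cover",b); P=plane(t,b,.086); print(P.round(4)); print([np.linalg.norm(P[i]-P[i-1]).round(4) for i in range(4)], P.mean(0))
d=((hsv[...,2]<70)).astype(np.uint8)*w
n,l,st,ce=cv2.connectedComponentsWithStats(d)
i=1+st[1:,4].argmax();print("pad",st[i],ce[i]);pt=ce[i];print(plane(t,[pt],.086))
q=proj(s,plane(t,[pt],.086))[0];print("side pred",q)
g=s["frame"].max(2)<70; x,y=q.astype(int);w2=np.zeros_like(g);w2[y-12:y+13,x-22:x+23]=1
n,l,st,ce=cv2.connectedComponentsWithStats((g&w2).astype(np.uint8));print(st[1:],ce[1:])
j=1+st[1:,4].argmax();print(tri(t,pt,s,ce[j]))
E
```

```text
cover [[317.31195 248.513  ]
 [320.05023 182.79376]
 [368.71576 184.8215 ]
 [365.97748 250.54074]]
[[ 0.4058  0.0147  0.086 ]
 [ 0.5946  0.0029  0.086 ]
 [ 0.5853 -0.1375  0.086 ]
 [ 0.3967 -0.1224  0.086 ]]
[np.float64(0.1374), np.float64(0.1892), np.float64(0.1407), np.float64(0.1892)] [ 0.49558328 -0.06057855  0.086     ]
pad [359 207   6  21  93] [361.58064516 216.77419355]
[[ 0.49289926 -0.11346772  0.086     ]]
side pred [354.16962579 176.81023549]
[[347 172  14  10  41]] [[353.92682927 176.63414634]]
(array([ 0.49320786, -0.11318259,  0.0867708 ]), np.float64(0.0009162228693831684))
```

View pics/t1.png

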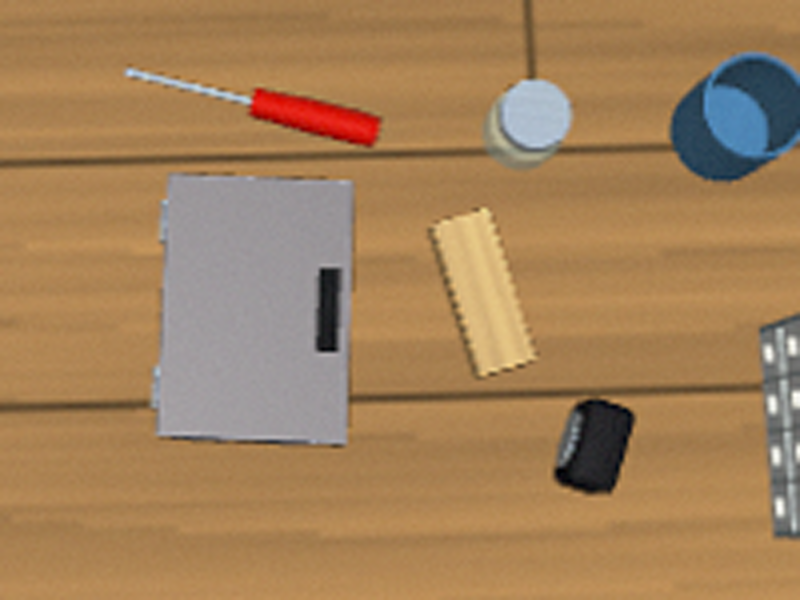

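Request:
jog_arm([
  [0,0,0,60,0,0,0],
  [0,0,0,60,0,0,0],
  [0,28,53,0,0,0,6.8],
  [0,28,53,0,0,0,6.8],
  [0,28,53,0,0,0,6.8],
  [0,28,53,0,0,0,6.8],
  [0,28,53,0,0,0,6.8],
  [0,28,53,0,0,0,6.8],
])

```text
time_s: 1.2
tool_pos: [0.3789, -0.3215, 0.3426]
tool_rot: [0.964, -0.266, 0.0, 0.0]
contact_force: [1.1, -0.2, 1.0]
opening: 0.0148
```

Request:
jog_arm([
  [0,28,53,-40,0,0,6.8],
  [0,28,53,-40,0,0,6.8],
  [0,28,53,-40,0,0,6.8],
  [0,28,53,-40,0,0,6.8],
  [0,0,0,0,0,0,0],
])

```text
time_s: 1.82
tool_pos: [0.4751, -0.1347, 0.2015]
tool_rot: [1.0, -0.029, -0.002, -0.002]
contact_force: [0.1, -0.9, 1.3]
opening: 0.0004
```

Request:
jog_arm([
  [0,9,11,-40,0,0,0],
  [0,9,11,-40,0,0,0],
  [0,0,0,0,0,0,0],
  [0,0,0,0,0,0,0],
])

```text
time_s: 2.33
tool_pos: [0.4941, -0.1187, 0.1252]
tool_rot: [0.999, -0.034, 0.001, 0.0]
contact_force: [0.6, 0.7, 1.0]
opening: 0.0001
```

```bash
python3 - <<'E'
from h import *
s=snap("side","s2",(280,100,480,250),4);o=telemetry.observe();print(o["tool_pos"],o["tool_rot"],o["contact_force"])
E
```

```text
[ 0.49434208 -0.11879321  0.12557161] [ 9.99405610e-01 -3.44393345e-02  1.40468748e-03  6.21090268e-04] [0.33641442 0.20394143 0.42072486]
```

View pics/s2.png

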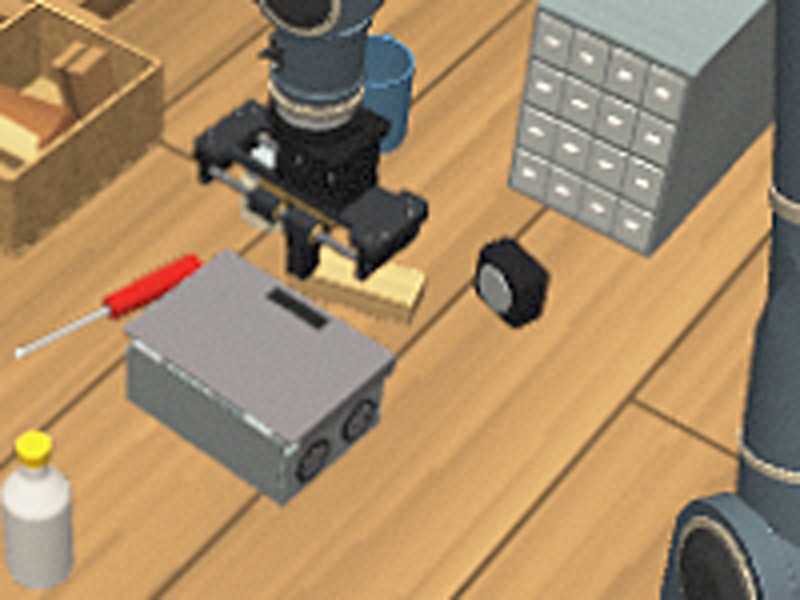

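The fingers are above the pad, with the wide gripper body along the box's x. Pressing in small steps.

Request:
jog_arm([
  [0,0,4,-25,0,0,0],
  [0,0,0,-8,0,0,0],
  [0,0,0,-6,0,0,0],
  [0,0,0,-4,0,0,0],
  [0,0,0,-4,0,0,0],
  [0,0,0,0,0,0,0],
])

```text
time_s: 3.12
tool_pos: [0.494, -0.1143, 0.0778]
tool_rot: [0.999, -0.034, 0.0, 0.001]
contact_force: [-2.8, -0.9, 7.6]
opening: 0.0004
```

Request:
jog_arm([
  [0,0,0,-3,0,0,0],
  [0,0,0,0,0,0,0],
])

```text
time_s: 3.38
tool_pos: [0.4942, -0.1143, 0.0772]
tool_rot: [0.999, -0.034, 0.0, 0.002]
contact_force: [-9.1, -1.5, 28.3]
opening: 0.0005
```

Firm stop reached (28 N). Now I'll release up and away to -y.

Request:
jog_arm([
  [0,0,0,20,0,0,0],
  [0,0,-20,40,0,0,0],
  [0,0,-50,30,0,0,0],
  [0,0,-30,30,0,0,0],
  [0,0,0,0,0,0,0],
  [0,0,0,0,0,0,0],
  [0,0,0,0,0,0,0],
  [0,0,0,0,0,0,0],
])

```text
time_s: 4.38
tool_pos: [0.4932, -0.2123, 0.193]
tool_rot: [0.999, -0.033, -0.001, -0.0]
contact_force: [0.0, 0.0, 0.4]
opening: 0.0005
```

Request:
jog_arm([
  [0,0,0,0,0,0,0],
  [0,0,0,0,0,0,0],
  [0,0,0,0,0,0,0],
  [0,0,0,0,0,0,0],
  [0,0,0,0,0,0,0],
  [0,0,0,0,0,0,0],
  [0,0,0,0,0,0,0],
  [0,0,0,0,0,0,0],
])

```text
time_s: 5.38
tool_pos: [0.4935, -0.2136, 0.1938]
tool_rot: [0.999, -0.034, 0.0, -0.0]
contact_force: [0.4, -0.2, 0.0]
opening: 0.0003
```

Request:
jog_arm([
  [0,0,0,0,0,0,0],
  [0,0,0,0,0,0,0],
  [0,0,0,0,0,0,0],
  [0,0,0,0,0,0,0],
])

```text
time_s: 5.88
tool_pos: [0.4935, -0.2136, 0.1938]
tool_rot: [0.999, -0.034, 0.0, -0.0]
contact_force: [0.8, 0.8, 0.1]
opening: 0.0009
```

```bash
python3 - <<'E'
from h import *
t=snap("top","t3",(280,140,480,290),4);o=telemetry.observe();print(o["tool_pos"],o["tool_rot"],o["contact_force"])
np.save("t3.npy",t,allow_pickle=True)
E
```

```text
[ 0.49345309 -0.21353015  0.19380818] [ 9.99435921e-01 -3.35833108e-02  3.47806054e-05 -8.56096729e-06] [-0.2887793   0.14616641 -0.36122026]
```

View pics/t3.png

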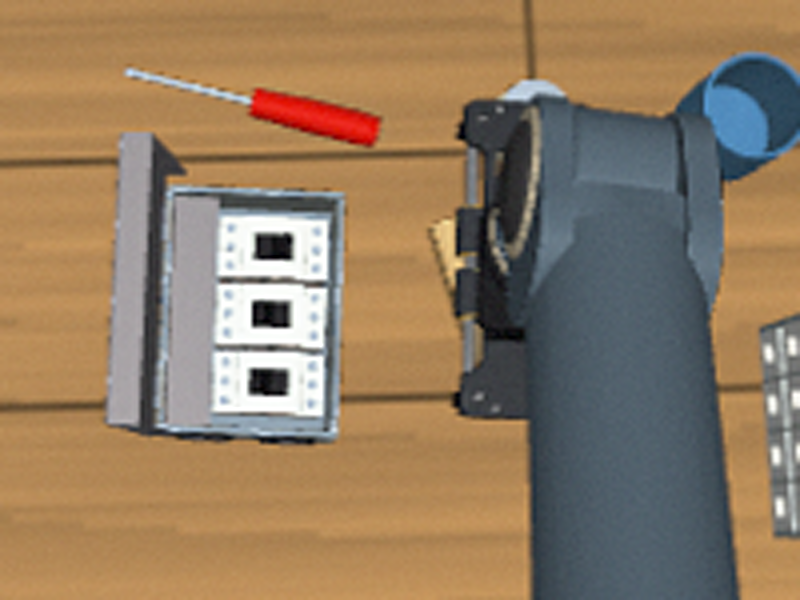

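The cover is fully open. There are three breakers with dark toggles at crop (270,245), (270,313) and (268,381). I'll enhance the dark tones to find the tripped one.

```bash
python3 - <<'E'
from h import *
t=np.load("t3.npy",allow_pickle=True).item(); s=vision.capture("side")
def enh(c,x0,y0,x1,y1,k):
    f=c["frame"][y0:y1,x0:x1,::-1].astype(float)/90; return cv2.resize((np.clip(f,0,1)**.6*255).astype(np.uint8),None,fx=k,fy=k,interpolation=cv2.INTER_NEAREST)
a=enh(t,330,190,364,246,10)
ex=np.array([.9974,-.0715,0]);ey=np.array([.0715,.9974,0]);B=np.array([.497,-.0593,0])
for u in(.05,0,-.05):
    for sg in(1,-1):
        p=proj(t,B+u*ex+(-.015+sg*.0113)*ey+[0,0,.0674])[0]; print(u,sg,p.round(1))
        cv2.circle(a,tuple(((p-[330,190])*10+5).astype(int)),5,(0,255,0) if sg>0 else (0,0,255),1)
b=cv2.resize(s["frame"][130:240,290:400,::-1],None,fx=4,fy=4)
c=np.zeros((560,800,3),np.uint8);c[:560,:340]=a;c[:440,350:790]=b;cv2.imwrite("pics/e4.png",c)
g=t["frame"].max(2)
for r in(201,218,235): print(g[r-4:r+5,336:362])
E
```

```text
0.05 1 [344.3 199.6]
0.05 -1 [352.1 200. ]
0 1 [343.6 216.7]
0 -1 [351.4 217. ]
-0.05 1 [342.9 233.9]
-0.05 -1 [350.7 234.3]
[[246 208 221 248 251 251 252 255 255 255 255 255 255 255 255 255 255 255
  252 249 248 246 220 216 237 250]
 [252 244 247 251 251 251 250 207 119 125 124 126 123 139 152  87 135 222
  254 249 245 248 226 214 237 248]
 [253 252 252 251 251 252 252 201  33  41  46  42  23  33  37  29  28 176
  255 250 246 252 250 247 255 246]
 [251 234 244 252 250 252 253 205  26  42  47  43  16  26  25  29  19 177
  255 250 245 251 251 252 254 249]
 [240 209 225 248 251 252 253 206  32  46  46  44  21  22  26  30  62 194
  255 249 245 248 231 231 251 250]
 [220 181 221 249 237 253 255 204  33  39  47  43  20  22  29  31  54 193
  255 250 245 245 210 215 239 248]
 [253 253 252 246 231 254 250 146  32  43  41  37  21  16  16  19  56 195
  255 248 237 250 220 203 251 250]
 [253 253 253 246 232 253 247 141  69  25  28  29  19  20  32  26  50 187
  255 244 221 253 253 253 254 247]
 [237 221 243 246 231 253 254 255 255 255 255 255 255 255 255 229 227 238
  254 241 215 253 252 249 255
[... 1270 characters left out ...]
65 196 255
  249 237 253 253 253 255 249 149]
 [220 242 250 247 254 253 145  32  35  25  14  26  43  48  45  61 200 255
  244 220 254 251 249 255 250 149]
 [213 236 247 231 255 251  88  30  42  15  23  21  45  48  42  68 200 255
  242 216 248 219 221 246 248 129]
 [238 248 245 227 255 251  84  35  47  17  14  35  55  47  48  64 198 255
  250 242 246 210 215 239 248 127]
 [252 252 246 230 255 248  80  13  15   4  20  29  43  43  43  99 225 255
  249 241 252 241 242 255 249 128]
 [249 253 249 243 253 248 142  97 102  84  14  33  31  30  25  92 222 255
  247 240 252 252 253 255 248 125]
 [222 243 251 247 252 254 255 255 255 255 255 255 255 255 255 255 255 253
  247 240 251 237 250 255 249 129]]
```

View pics/e4.png

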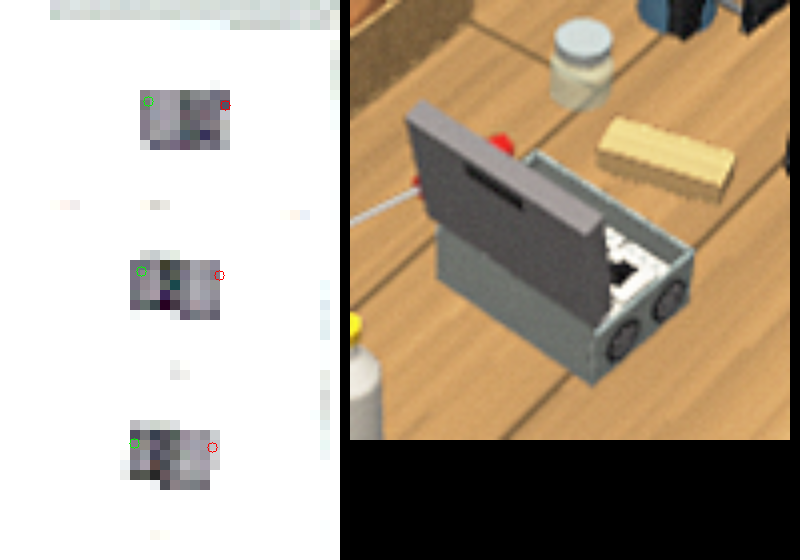

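The far breaker (+x slot) has the reversed pattern, with its raised dark tip on the -y side at about (352,200). It is the tripped one. I'll go above the gap on its -y side.

Request:
jog_arm([
  [0,16,35,-25,0,0,0],
  [0,17,36,-35,0,0,0],
  [0,17,35,-35,0,0,0],
  [0,0,0,0,0,0,0],
  [0,0,0,0,0,0,0],
])

```text
time_s: 6.6
tool_pos: [0.5436, -0.1083, 0.099]
tool_rot: [0.999, -0.034, 0.0, 0.0]
contact_force: [0.1, -0.2, 0.4]
opening: 0.0005
```

```bash
python3 - <<'E'
from h import *
s=snap("side","s5",(330,130,400,180),10);t=vision.capture("top");o=telemetry.observe();print(o["tool_pos"],o["tool_rot"],o["contact_force"])
p=o["tool_pos"];print(proj(s,p))
E
```

```text
[ 0.54378615 -0.10922602  0.09972751] [ 9.99395755e-01 -3.47443123e-02  7.90061691e-04  5.78264378e-04] [ 0.04346925 -0.40407591 -0.44562795]
[[341.67355701 168.01646366]]
```

View pics/s5.png

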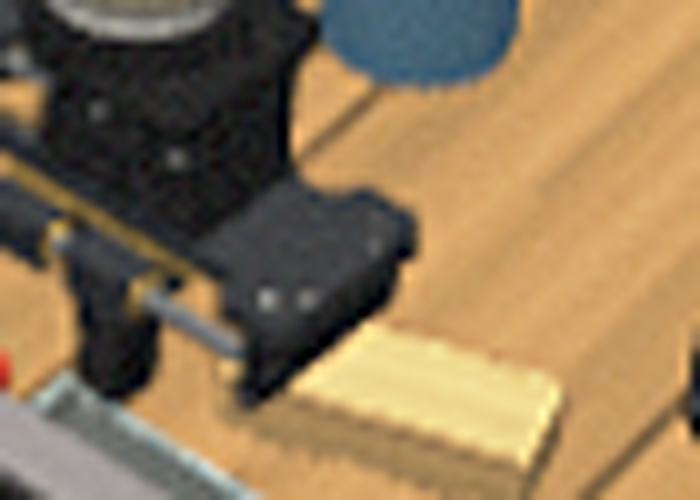

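The finger end at crop (115,388) matches its projection, just inside the front wall. Descending gently.

Request:
jog_arm([
  [0,0,1,-20,0,0,0],
  [0,0,0,-12,0,0,0],
  [0,0,0,-8,0,0,0],
  [0,0,0,-3,0,0,0],
  [0,0,0,0,0,0,0],
])

```text
time_s: 7.32
tool_pos: [0.5436, -0.1066, 0.0559]
tool_rot: [0.999, -0.034, 0.0, -0.0]
contact_force: [-0.3, -0.5, 0.2]
opening: 0.0003
```

Clear, no contact. Pushing +y (box y = (0.07, 1.0)).

Request:
jog_arm([
  [0,0.4,6,0,0,0,0],
  [0,0.4,6,0,0,0,0],
  [0,0.4,4,0,0,0,0],
  [0,0.2,3,0,0,0,0],
  [0,0,0,0,0,0,0],
])

```text
time_s: 7.95
tool_pos: [0.5452, -0.0872, 0.0561]
tool_rot: [0.999, -0.033, 0.0, -0.0]
contact_force: [-0.1, -1.8, 2.9]
opening: 0.0005
```

Request:
jog_arm([
  [0,0.1,2,0,0,0,0],
  [0,0.1,2,0,0,0,0],
  [0,0,1,0,0,0,0],
  [0,0,0,0,0,0,0],
])

```text
time_s: 8.45
tool_pos: [0.5453, -0.0854, 0.0559]
tool_rot: [0.999, -0.034, 0.0, 0.002]
contact_force: [0.1, -6.6, 3.0]
opening: 0.0002
```

The TCP is at box y = -22.6 mm with a firm stop, exactly the predicted limit. One more nudge, then retreat and check.

Request:
jog_arm([
  [0,0,1,0,0,0,0],
  [0,0,0,0,0,0,0],
  [0,0,-14,0,0,0,0],
  [0,0,0,0,0,0,0],
  [0,0,0,40,0,0,0],
  [0,-10,-30,50,0,0,0],
  [0,-15,-60,50,0,0,0],
  [0,-20,-60,20,0,0,0],
])

```text
time_s: 9.45
tool_pos: [0.5059, -0.2284, 0.2064]
tool_rot: [1.0, -0.032, 0.002, -0.0]
contact_force: [0.6, -0.6, -0.8]
opening: 0.0005
```

```bash
python3 - <<'E'
from h import *
t=vision.capture("top");o=telemetry.observe();print(o["tool_pos"],o["time_s"])
f=t["frame"][190:246,330:364,::-1].astype(float)/90
a=cv2.resize((np.clip(f,0,1)**.6*255).astype(np.uint8),None,fx=10,fy=10,interpolation=cv2.INTER_NEAREST)
b=cv2.resize(t["frame"][140:280,270:380,::-1],None,fx=4,fy=4)
c=np.zeros((560,790,3),np.uint8);c[:,:340]=a;c[:560,350:790]=b;cv2.imwrite("pics/e6.png",c)
E
```

```text
[ 0.5022623  -0.24008752  0.20730743] 9.5
```

View pics/e6.png

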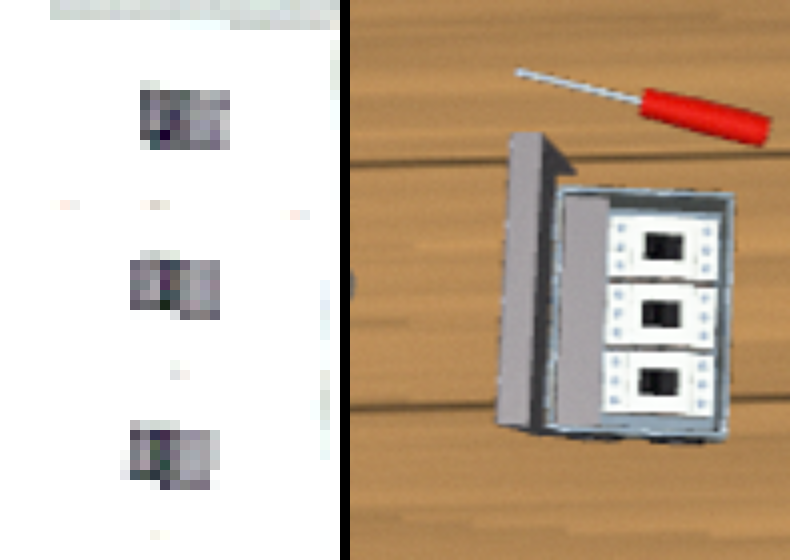

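All three toggles now show the same ON pattern, and the cover is still open. Going over and behind the cover.

Request:
jog_arm([
  [0,0,0,50,0,0,0],
  [0,0,20,35,0,0,0],
  [0,1,60,0,0,0,0],
  [0,1,60,0,0,0,0],
  [0,1,60,0,0,0,0],
  [0,1,60,0,0,0,0],
  [0,1,40,0,0,0,0],
  [0,0,0,0,0,0,0],
])

```text
time_s: 10.5
tool_pos: [0.5082, 0.0761, 0.2887]
tool_rot: [1.0, -0.029, -0.0, -0.001]
contact_force: [0.0, -0.2, -0.3]
opening: 0.0003
```

Request:
jog_arm([
  [0,0,-4,-50,0,0,0],
  [0,0,0,-45,0,0,0],
  [0,0,0,-8,0,0,0],
  [0,0,0,0,0,0,0],
])

```text
time_s: 11.0
tool_pos: [0.5098, 0.0668, 0.1864]
tool_rot: [0.999, -0.034, 0.0, -0.0]
contact_force: [0.6, -0.5, 0.3]
opening: 0.0004
```

```bash
python3 - <<'E'
from h import *
s=snap("side","s7",(260,100,400,240),4);o=telemetry.observe();p=o["tool_pos"];print(p,o["contact_force"])
ey=np.array([.0715,.9974,0]);B=np.array([.497,-.0593,0]);print((p-B)@ey)
r=.112
for th in (1.75,1.57,1.4,1.2,1.0,.8,.6,.4,.2,0,-.075):
    d=np.array([-np.cos(th),np.sin(th)]);n=np.array([np.sin(th),np.cos(th)]);C=[.065,.08]+r*d+.006*n
    w=B+(C[0]+.0095)*ey; print(th,(w[:2]*1000).round(),round(C[1]*1000))
E
```

```text
[0.51043807 0.06701579 0.18724833] [0.71073775 0.05795178 0.251308  ]
0.12694818785261017
1.75 [504.  41.] 189
1.57 [503.  21.] 192
1.4 [501.   2.] 191
1.2 [500. -20.] 187
1.0 [498. -40.] 177
0.8 [497. -59.] 165
0.6 [496. -74.] 148
0.4 [495. -86.] 129
0.2 [495. -93.] 108
0 [494. -97.] 86
-0.075 [494. -97.] 78
```

View pics/s7.png

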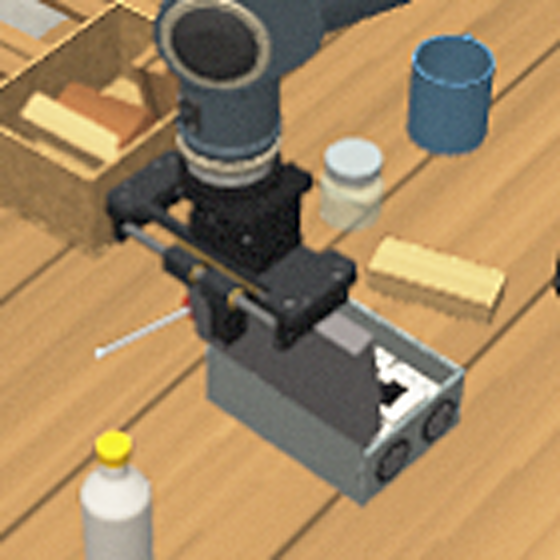

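The fingers are behind the cover at about crop (225,325), and the bottle is clear. Swinging the cover down along its arc.

Request:
jog_arm([
  [0,-3,-25,2,0,0,0],
  [0,-2,-20,2,0,0,0],
  [0,-2,-10,0,0,0,0],
  [0,-1,-10,-1,0,0,0],
  [0,-1,-10,-2,0,0,0],
  [0,-1,-10,-3,0,0,0],
  [0,-1,-10,-4,0,0,0],
  [0,-1,-10,-5,0,0,0],
])

```text
time_s: 12.05
tool_pos: [0.4974, -0.0388, 0.1745]
tool_rot: [0.999, -0.034, 0.0, -0.0]
contact_force: [1.4, 1.7, 1.0]
opening: 0.0005
```

Contact force is about 2 N, as expected (θ ≈ 1.0). Continuing.

Request:
jog_arm([
  [0,0,-9,-6,0,0,0],
  [0,0,-10,-6,0,0,0],
  [0,0,-8,-8,0,0,0],
  [0,0,-8,-9,0,0,0],
  [0,0,-7,-10,0,0,0],
  [0,0,-6,-10,0,0,0],
  [0,0,-5,-10,0,0,0],
  [0,0,0,0,0,0,0],
])

```text
time_s: 13.05
tool_pos: [0.4971, -0.0919, 0.1151]
tool_rot: [0.999, -0.034, -0.001, 0.0]
contact_force: [0.3, -0.5, 1.2]
opening: 0.0005
```

Request:
jog_arm([
  [0,0,-6,-10,0,0,0],
  [0,0,-6,-10,0,0,0],
  [0,0,-4,-8,0,0,0],
  [0,0,0,-4,0,0,0],
  [0,0,0,-4,0,0,0],
  [0,0,0,-2,0,0,0],
  [0,0,0,-2,0,0,0],
  [0,0,0,0,0,0,0],
])

```text
time_s: 14.05
tool_pos: [0.4974, -0.1076, 0.078]
tool_rot: [0.999, -0.034, -0.0, 0.001]
contact_force: [-6.8, -1.3, 18.1]
opening: 0.0003
```

Request:
jog_arm([
  [0,0,0,-2,0,0,0],
  [0,0,0,0,0,0,0],
])

```text
time_s: 14.3
tool_pos: [0.4975, -0.1076, 0.0776]
tool_rot: [0.999, -0.034, -0.0, 0.002]
contact_force: [-10.7, 0.1, 32.2]
opening: 0.0004
```

Request:
jog_arm([
  [0,0,0,20,0,0,0],
  [0,0,0,40,0,0,0],
  [0,0,-40,40,0,0,0],
  [0,0,-50,20,0,0,0],
  [0,0,-40,0,0,0,0],
  [0,0,0,0,0,0,0],
  [0,0,0,0,0,0,0],
  [0,0,0,0,0,0,0],
])

```text
time_s: 15.3
tool_pos: [0.4976, -0.2354, 0.1938]
tool_rot: [0.999, -0.032, -0.0, -0.0]
contact_force: [0.2, 0.1, -0.2]
opening: 0.0007
```

Request:
jog_arm([
  [0,0,0,0,0,0,0],
  [0,0,0,0,0,0,0],
  [0,0,0,0,0,0,0],
  [0,0,0,0,0,0,0],
  [0,0,0,0,0,0,0],
  [0,0,0,0,0,0,0],
  [0,0,0,0,0,0,0],
  [0,0,0,0,0,0,0],
])

```text
time_s: 16.3
tool_pos: [0.4974, -0.2372, 0.1939]
tool_rot: [0.999, -0.034, 0.0, -0.0]
contact_force: [-0.5, 0.4, -1.0]
opening: 0.0006
```

```bash
python3 - <<'E'
from h import *
s=vision.capture("side");t=vision.capture("top");o=telemetry.observe();print(o["tool_pos"],o["contact_force"],np.abs(o["joint_velocities"]).max())
P=[.4929,-.1135,.086]
c=np.zeros((480,790,3),np.uint8)
for i,(v,x0,y0) in enumerate(((t,300,150),(s,290,130))):
    c[:480,i*400:i*400+390]=cv2.resize(v["frame"][y0:y0+120,x0:x0+98,::-1],(392,480))[:,:390]
    g=v["frame"].max(2)<70;q=proj(v,P)[0].astype(int);w=np.zeros_like(g);w[q[1]-12:q[1]+13,q[0]-12-10*i:q[0]+7+12*i]=1
    n,l,st,ce=cv2.connectedComponentsWithStats((g&w).astype(np.uint8));print(q,st[1:].tolist(),ce[1:].round(1).tolist())
cv2.imwrite("pics/f8.png",c)
E
```

```text
[ 0.49743431 -0.23722242  0.19393062] [-0.34520829  0.33268481  0.17787604] 0.0016943321415667828
[361 216] [[359, 207, 6, 21, 93]] [[361.6, 216.8]]
[354 176] [[347, 172, 14, 10, 41]] [[353.9, 176.6]]
```

View pics/f8.png

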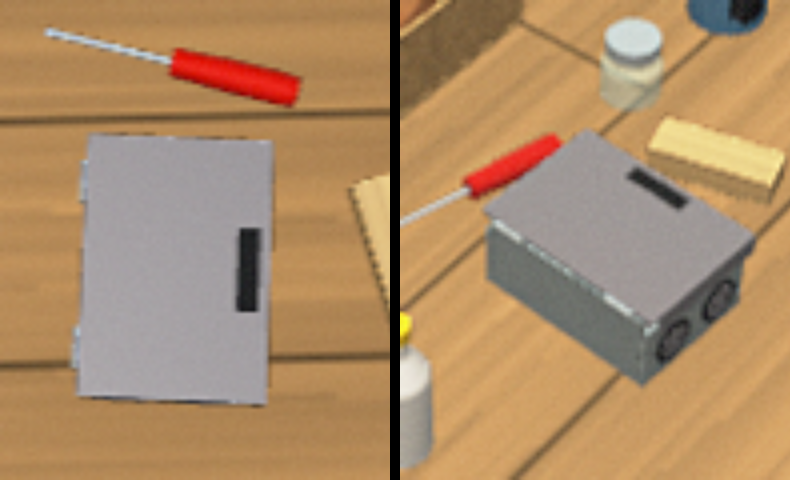

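The cover is shut and level, and the pad is at exactly its starting pixels in both views. The robot is clear and the loose things in view haven't moved. Handing in.

```bash
python3 -c "
from station import job_done
print(job_done())"
```

```text
the job is handed in; nothing more can be done
None
```

I pressed the cover at its pad until it popped open, pushed the tripped toggle (far slot, box +x) over to the hinge side, then swung the cover down and latched it shut. I handed the job in at about 16.4 s; no verdict is reported.

- **Toggle:** it stopped where its limit was predicted, with the fingers at box y = -22.6 mm. Before closing, all three toggles showed the same ON pattern in the top camera. I could not see them again once the cover was shut.
- **Cover:** at the end the pad was at exactly its starting pixels in both views, so the cover is level and latched.
- **Robot and loose things:** the arm was still and clear, with contact force near zero. The loose things in the final crops looked unmoved; the hammer and tape measure were outside those crops, but the arm never went near them.

No checks failed or disagreed.

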